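# Set the length stop of the tube saw

### The arm

A 6-joint arm with a two-finger parallel gripper is mounted at the origin on the work surface. World frame = base frame: x ahead of the robot, y to its left, z up, the work surface at z = 0. Lengths are in mm, angles in rad, forces in N, time in s.
With the tool pointing down it reaches from about 325 to 875 mm from the base axis. Payload 4.4 kg.
Tool frame: the origin (TCP) lies on the centre line of the jaws, within the pads' length; the fingertips stand ahead of it and the grasp point (between the pads) lies 6 mm ahead of it (ctrl.tcp_to_tips is the z of the fingertips in the tool frame, in mm); z points along the fingers, y is the line along which they close (so a half turn about z gives the same grasp; the last joint's range is limited). The gripper opens to 85 mm and grips with 20 to 120 N. Pads are 22 mm wide; open, the fingers measure 114 mm over their backs; the gripper's body (76 mm by 85 mm) begins 54 mm behind the grasp point. The pads swing forward as they close: fully open they stand 13 mm farther back than shut.
Start: joints at [-1.46, 0.207, 1.542, -0, 1.393, -0.15], TCP at [148.809, -555.413, 256.282] pointing down, gripper open.
Joint ranges: [-2.73, 2.73], [-0.86, 2.22], [0.23, 2.46], [-1.11, 4.25], [0.08, 2.63], [-2.82, 2.82]. Speed limits (rad/s): [2.79, 2.79, 3.14, 3.14, 3.14, 3.14].

### API

Orientations are given as a 3x3 rotation matrix whose columns are the frame's x, y, z axes.
In Python, from plant import ctrl, sensors, optics gives the robot as it stands. Calls block until the motion is done:
- ctrl.move_ptp(position, orientation): joint-space move of the TCP to a pose.
- ctrl.move_l(position, rot=None, vel=150, threshold=None): straight line of the TCP; rot=None keeps the orientation; vel is the mean speed in mm/s. With threshold (N) it stops when the force on the tool has changed by that much, and returns True; else False.
- ctrl.set_joints(angles): joint-space move.
- ctrl.gripper_to(opening, force=None): finger opening in mm; force is the grip in N (None keeps the last); returns when the fingers have stopped.
- ctrl.hold(seconds).
- ctrl.solve_ik(position, orientation): joint angles nearest the present ones, or None.
- sensors.read_state(): the state.
- optics.grab_frame(name): name is "side" or "top" or "wrist"; returns (picture, depth): 420x560x3 uint8, red, green, blue; 420x560 float32, mm along the optical axis (not along the pixel's ray), 0 where there is no reading.
- optics.camera_params(name): a dict with "mtx" (3x3 intrinsics, pixels), "R" (3x3) and "t" (3): a world point X has camera coordinates R X + t; the wrist camera has in their place "T_tool_cam" (4x4, takes a point from camera to tool coordinates, whose origin is the TCP and whose axes are the flange's). Camera axes: x right, y down, z forward; pixel columns grow to the right and rows downward; lengths in mm; the calibration is good to about 2 mm. The wrist camera is an equidistant fisheye: a pixel r from the principal point sees the ray r / f radians off the axis. A picture is of the moment at which its call begins: read the wrist's pose just before it. camera_params takes no time and is no camera call.
A pose or a line that the arm cannot do raises ctrl.MotionError and nothing moves.
- ctrl.finish_job(): hands the job in; it is judged then, once.
The state is a dict: "t": time; "q": joint angles; "qvel": joint speeds; "tau": joint torques, N m; "eef_pos": TCP position; "eef_rot": TCP orientation; "force": force on the tool from outside, world axes, zero at the start; "wrist_torque": the same for the moment, N m; "grip_width": finger opening in mm; "grasp_force": force on a finger pad.
Only numpy, scipy, OpenCV 4.12 (cv2) and the standard library are available. Lean on these libraries where they do the work, as an engineer would, in place of code of your own. Each camera call takes 0.05 s, during which the arm holds its last target. There are 200 camera calls.

### The job

Set up the tube saw for its next cut: slide the length-stop carriage along its rail towards the saw until you feel its spring detent drop into the notch, and leave it seated there. The hinged stop plate on the carriage must also be folded down flat, so that it closes off the tube channel. Do not disturb the loose fittings and tools lying about.

Things in the scene. Friction and masses are not known exactly. Their poses are not given: they have to be found in the camera images.
- station: Cutting station, fixed to the bench: plywood board 235 x 980 x 12 mm with a slotted steel rail 41 mm wide (top 53 mm above the bench), a tube channel beside it and a cut-off saw 300 mm tall at one end (y > 290 mm). Origin: on the bench under the rail's centre line. y runs along the rail towards the saw; x across it to the tube channel (centre line at x = 91 mm), away from the robot; z up.
- notch_zone (a point): Point on the rail's centre line at the middle of the 120 mm in which the detent's one notch may lie (60 mm either way along the rail). The notch is in an index bar inside the rail, under the rubber lips that close its slot, clamped in a different place each time; it cannot be seen and has to be felt.
- saddle_top (a point): Centre of the carriage's saddle on the rail's centre line, 67 mm above the bench: aluminium plate 70 mm along the rail, 110 mm across it (x = -75 to +35 mm), about 450 g. The detent's steel spring housing stands here, 26 mm diameter, top 87 mm above the bench.
- carriage (a joint): Position of the length-stop carriage along the rail, m, growing towards the saw, 0 to 0.30; 0 is centred at station y = -200 mm; starts at 0 to 0.06. Slides with about 3 N at slow speed. Over the notch its spring-loaded ball drops in, draws the carriage some 5 mm onto the notch and then resists some 15 N before climbing out, either way. Pushed harder it runs on past and can be pushed back.
- detent (a joint): Height of the detent's spring-loaded ball in the carriage, m: about 0.0028 while it rides on the index bar, about 0 when it has dropped into the notch.
- knob_top (a point): Centre of the top of the carriage's black upright round push knob, on the robot's side of the rail: 24 mm diameter, 40 mm tall, from 67 to 107 mm above the bench, 50 mm from the rail's centre line, 88 mm from the plate's hinge. Push or grip it to slide the carriage.
- stop_plate (a joint): Angle of the hinged steel stop plate on the carriage, rad: 0 is folded down flat, level over the tube channel, against its stop; pi/2 is upright; it opens to 1.75 and starts at 1.15 to 1.6. Stiff hinge (0.22 N m of friction): it stays where it is left. Plate: 56 mm along the rail, reaching 95 mm from the hinge, 4 mm thick, 200 g, with a 34 mm skirt turned down along its saw-side edge.
- plate_hinge (a point): Middle of the plate's hinge axis, 74 mm above the bench, at the carriage's edge nearest the tube channel. The axis is parallel to the rail; the flat plate lies to the +x side of it (station axes), its upper face 76 mm above the bench.
- plate_tip (a point): Middle of the plate's free edge, on the upper face (the face that looks to the robot when the plate is upright), 95 mm from the hinge.
- offcut_long: loose copper tube offcut, 28 mm diameter, 70 mm long, lying in the tube channel near the rail's far-from-saw end; origin under its middle
- offcut_short: loose copper tube offcut, 22 mm diameter, 110 mm long, lying on the bench on the robot's side of the station; origin under its middle
- coupling: brass coupling, 33 mm diameter, 28 mm tall, standing on the board's robot-side edge strip beside the rail; origin at its underside
- elbow: copper elbow fitting, 25 mm tube, two 40 mm legs, on the bench on the robot's side of the station; origin under its corner
- wrench: steel wrench, 200 mm long, lying parallel to the rail on the bench on the robot's side of the station; origin under its middle
- spray_can: upright spray can, 52 mm diameter, 170 mm tall, on the bench beyond the station; origin at its underside
- tub: small open white plastic tub, 70 mm diameter, 60 mm tall, beyond the station; origin at its underside
- screwdriver: screwdriver, 200 mm long, lying parallel to the rail on the bench beyond the station; origin under its middle

How it is judged:
By the outcome, as a careful person would: the job done as asked, in the order asked, and still so for the second after the job is handed in, with the robot touching nothing.
It also fails if it takes over 64 s, if anything falls off the work surface, if the arm or the gripper's body presses on something with over 40 N, if the wrist force passes 120 N, or if a joint passes its speed limit or range.

## Working session

There is one attempt and no reset: what is moved stays moved. The work goes in short steps, each a Python script; the robot and the scene stay as the last script left them, time stands still between calls to the robot, and variables do not carry over. Pictures are saved under pics/ and viewed, at most 10 in all, crops included, and the job is handed in when it is done.

```bash
ls; mkdir -p pics; python3 - <<'E'
from plant import ctrl,sensors,optics
import cv2,numpy as np
for n in("top","side"):
    p,d=optics.grab_frame(n); cv2.imwrite(f"pics/{n}0.png",p[:,:,::-1]); np.savez(f"{n}0.npz",p=p,d=d)
    c=optics.camera_params(n); print(n,{k:np.round(v,3).tolist() for k,v in c.items()}, (d>0).mean())
print(sensors.read_state(), ctrl.tcp_to_tips)
E
```

```text
pics
top {'mtx': [[526.158, 0.0, 282.801], [0.0, 526.158, 211.562], [0.0, 0.0, 1.0]], 'R': [[-0.007, -1.0, 0.008], [-0.996, 0.006, -0.093], [0.093, -0.009, -0.996]], 't': [-9.128, 580.905, 1106.722]} 0.9960926870748299
side {'mtx': [[424.892, 0.0, 279.613], [0.0, 424.892, 217.115], [0.0, 0.0, 1.0]], 'R': [[-0.854, -0.521, -0.016], [-0.399, 0.673, -0.623], [0.335, -0.525, -0.782]], 't': [506.133, 295.136, 788.285]} 0.9959098639455782
{'t': 0.1, 'q': array([-1.45956121e+00,  2.07357947e-01,  1.54281055e+00,  1.85501624e-05,
        1.39352252e+00, -1.50490312e-01]), 'qvel': array([-0.00130766, -0.00052706, -0.00290196,  0.00133579, -0.00049508,
        0.00029577]), 'tau': array([-8.71275752e-04, -3.84094548e+01, -2.92549574e+01, -1.67437097e-04,
        4.85731900e-03, -1.68947258e-05]), 'eef_pos': array([ 148.70815669, -554.77958394,  255.22893673]), 'eef_rot': array([[ 9.65945853e-01,  2.58744204e-01, -2.14784787e-04],
       [ 2.58744080e-01, -9.65943655e-01,  2.08742846e-03],
       [ 3.32640014e-04, -2.07191715e-03, -9.99997798e-01]]), 'force': array([ 0.18509682, -0.07427405,  0.34108193]), 'wrist_torque': array([ 5.57327973e-05, -1.09580582e-02,  1.63637544e-02]), 'grasp_force': 0.0, 'grip_width': 84.98325048243056} 25.0
```

View pics/top0.png

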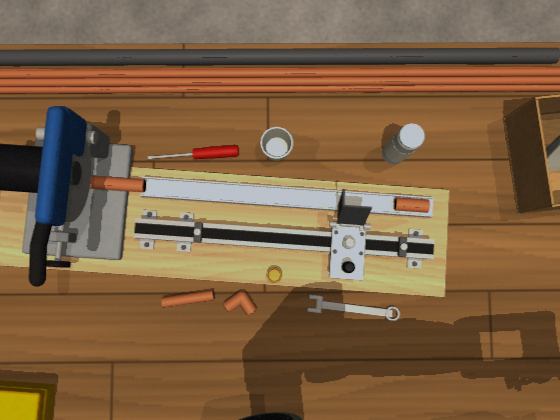

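View pics/side0.png

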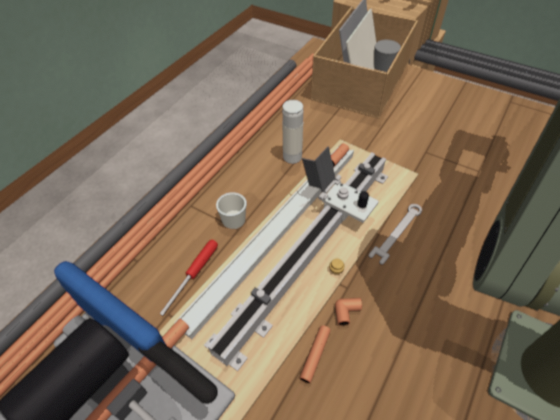

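The top view shows the knob at about (348,267), the spring housing at (349,242), the upright plate at about (352,208), and the rail from (135,229) to (434,249) with the saw on the left. The side view shows the knob at about (363,199) and the plate at about (320,170).

```bash
cat > h.py <<'E'
import numpy as np,cv2
from plant import ctrl,sensors,optics
def ray(n,uv):
    c=optics.camera_params(n); R=np.array(c["R"]);t=np.array(c["t"])
    d=R.T@np.linalg.inv(c["mtx"])@np.array([*uv,1.]); return -R.T@t,d
def onz(n,uv,z):
    o,d=ray(n,uv); return o+d*(z-o[2])/d[2]
def tri(a,b):
    (o1,d1),(o2,d2)=ray("top",a),ray("side",b)
    s=np.linalg.lstsq(np.c_[d1,-d2],o2-o1,rcond=None)[0]
    p,q=o1+s[0]*d1,o2+s[1]*d2; return (p+q)/2,np.linalg.norm(p-q)
def cloud(n,d):
    v,u=np.mgrid[:420,:560]; c=optics.camera_params(n)
    P=np.stack([u,v,np.ones_like(u)],-1)@np.linalg.inv(c["mtx"]).T*d[...,None]
    return (P-np.array(c["t"]))@np.array(c["R"])
def blob(p,box,f):
    x0,y0,x1,y1=box; m=np.zeros(p.shape[:2],bool); m[y0:y1,x0:x1]=f(p[y0:y1,x0:x1].astype(int))
    n,l,s,c=cv2.connectedComponentsWithStats(m.astype(np.uint8)); i=1+s[1:,4].argmax(); return c[i],s[i],l==i
E
python3 - <<'E'
from h import *
T=np.load("top0.npz");S=np.load("side0.npz")
dark=lambda a:a.max(-1)<60
ct=cloud("top",T["d"]);cs=cloud("side",S["d"])
kt,st,m=blob(T["p"],(335,256,362,278),dark); print("knob top",kt,st)
print(np.percentile(ct[m],[10,50,90],axis=0).round(0))
ks,ss,m2=blob(S["p"],(352,186,374,210),dark); print("knob side",ks,ss)
print(np.percentile(cs[m2],[10,50,90],axis=0).round(0))
# knob's top face = high points of the cloud in both views
for n,c,b in(("top",ct,(335,255,362,280)),("side",cs,(350,184,376,212))):
    x0,y0,x1,y1=b; q=c[y0:y1,x0:x1]; k=(q[...,2]>100)&(q[...,2]<115); v,u=np.nonzero(k)
    uv=(u.mean()+x0,v.mean()+y0); print(n,"face",uv,q[k].mean(0),len(u)); 
    if n=="top": a=uv
print("tri",tri(a,uv))
# rail strip
for box in((140,222,190,240),(210,225,325,250),(370,235,396,252),(408,238,434,256)):
    x0,y0,x1,y1=box;s=T["p"][y0:y1,x0:x1].max(-1)<50
    v,u=np.nonzero(s); f=np.polyfit(u,v,1)
    for uu in(0,x1-x0): print(onz("top",(x0+uu,y0+np.polyval(f,uu)),53).round(1),end=" ")
    print(np.median(ct[y0:y1,x0:x1][s],0).round(1))
# plate
for n,c,b in(("top",ct,(330,185,378,228)),("side",cs,(300,140,342,196))):
    x0,y0,x1,y1=b;q=c[y0:y1,x0:x1];k=q[...,2]>82; r=q[k]; print(n,"plate",len(r),r.min(0).round(),r.max(0).round())
    for z in(90,110,130,150,165):
        w=r[abs(r[:,2]-z)<8]; 
        if len(w): print(z,len(w),w.mean(0).round(1),w.min(0).round(),w.max(0).round())
E
```

```text
knob top [347.77966102 266.74576271] [342 261  13  12 118]
[[ 454. -149.   98.]
 [ 462. -141.  105.]
 [ 470. -133.  108.]]
knob side [362.61344538 199.4789916 ] [358 192  10  16 119]
[[ 452. -142.   79.]
 [ 459. -134.  100.]
 [ 466. -131.  107.]]
top face (np.float64(348.4326923076923), np.float64(266.86538461538464)) [ 462.23397795 -142.15285124  105.12551905] 104
side face (np.float64(363.52), np.float64(195.33333333333334)) [ 460.11668732 -139.54670989  105.34552104] 75
tri (array([ 461.6411709 , -142.85100751,  101.32573594]), np.float64(1.154192898521292))
[546.  286.5  53. ] [537.7 181.8  53. ] [541.6 235.9  50.4]
[534.3 140.   53. ] [ 515.5 -100.9   53. ] [525.1  18.7  50.2]
[ 507.8 -195.2   53. ] [ 504.  -249.7   53. ] [ 506.6 -222.6   50.3]
[ 501.9 -274.9   53. ] [ 497.5 -329.4   53. ] [ 499.9 -300.6   50.4]
top plate 657 [ 475. -187.   82.] [ 612.   -3. 1156.]
90 95 [ 556.8 -145.2   89.8] [ 547. -187.   82.] [ 593. -111.   98.]
110 103 [ 562.4 -145.6  110.1] [ 555. -178.  102.] [ 598. -123.  118.]
130 111 [ 569.3 -144.8  130.1] [ 562. -179.  122.] [ 608. -123.  138.]
150 136 [ 578.7 -144.6  150.7] [ 566. -179.  142.] [ 612. -124.  158.]
165 124 [ 578.4 -147.6  162.2] [ 572. -179.  157.] [ 599. -124.  168.]
side plate 920 [ 285. -181.   82.] [611. 479. 809.]
90 160 [ 559.  -139.    90.1] [ 513. -177.   82.] [ 595. -114.   98.]
110 169 [ 567.8 -139.2  109.9] [ 553. -179.  102.] [ 602. -122.  118.]
130 179 [ 573.8 -139.   130. ] [ 559. -179.  122.] [ 606. -121.  138.]
150 188 [ 579.6 -139.8  150.3] [ 564. -181.  142.] [ 611. -121.  158.]
165 99 [ 576.  -146.6  162. ] [ 570. -181.  157.] [ 596. -123.  168.]
```

```bash
python3 - <<'E'
import cv2,numpy as np
a=cv2.imread("pics/top0.png")[170:300,300:450]; b=cv2.imread("pics/side0.png")[130:230,280:400]
a=cv2.resize(a,(600,520)); cv2.imwrite("pics/c1.png",a)
E
```

```text
(no output)
```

View pics/c1.png

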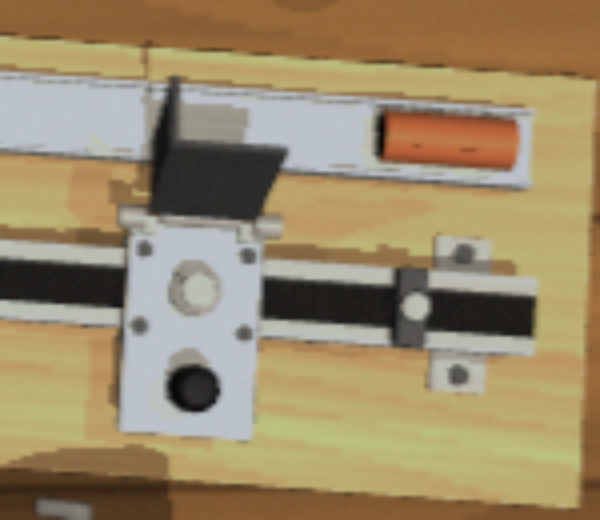

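The crop shows the knob, housing and plate (skirt on the saw side), plus a dark collar on the rail as end stop. The knob is 50 mm off the rail line, as the task says, and the rail yaw is 0.0786 rad. I'll straddle the knob loosely and push.

```bash
cat >> h.py <<'E'
th=0.0786; U=np.array([np.sin(th),np.cos(th),0]); E=np.array([np.cos(th),-np.sin(th),0])
ROT=np.c_[E,-U,[0,0,-1]]; K0=np.array([461.5,-142.,0])
Z=np.array([0,0,1.])
def st(tag=""):
    s=sensors.read_state(); d=s["eef_pos"]-K0
    print(tag,"t%.2f"%s["t"],"along %.1f across %.1f z %.1f"%(d@U,d@E,d[2]),"F along %.1f across %.1f z %.1f"%(s["force"]@U,s["force"]@E,s["force"][2]),"w %.1f"%s["grip_width"]); return s
E
python3 - <<'E'
from h import *
ctrl.gripper_to(42)
ctrl.move_ptp(K0+Z*170,ROT); st("above")
print(ctrl.move_l(K0+Z*103,vel=80,threshold=8)); st("down")
print(ctrl.move_l(K0+Z*103+U*40,vel=18,threshold=9)); st("push")
E
```

```text
above t2.50 along -0.8 across 0.3 z 170.3 F along -0.1 across -0.3 z -0.8 w 42.0
False
down t3.49 along -0.2 across 0.5 z 103.5 F along -0.2 across -0.6 z -0.4 w 42.1
False
push t5.87 along 38.4 across 0.0 z 103.0 F along -6.2 across -1.0 z -1.5 w 42.1
```

```bash
python3 - <<'E'
from h import *
s=st("start")
r=ctrl.move_l(K0+Z*103+U*290,vel=18,threshold=5.5); print(r); st("stop")
ctrl.hold(0.3); st("held")
p,d=optics.grab_frame("top"); cv2.imwrite("pics/t2.png",cv2.resize(p[150:300,150:400,::-1],(800,480)))
E
```

```text
start t5.87 along 38.4 across 0.0 z 103.0 F along -6.2 across -1.0 z -1.5 w 42.1
True
stop t12.62 along 152.9 across -0.1 z 102.8 F along -3.8 across 0.6 z 2.0 w 41.7
held t12.92 along 152.7 across -0.5 z 102.3 F along -3.2 across 0.1 z 1.0 w 42.1
```

View pics/t2.png

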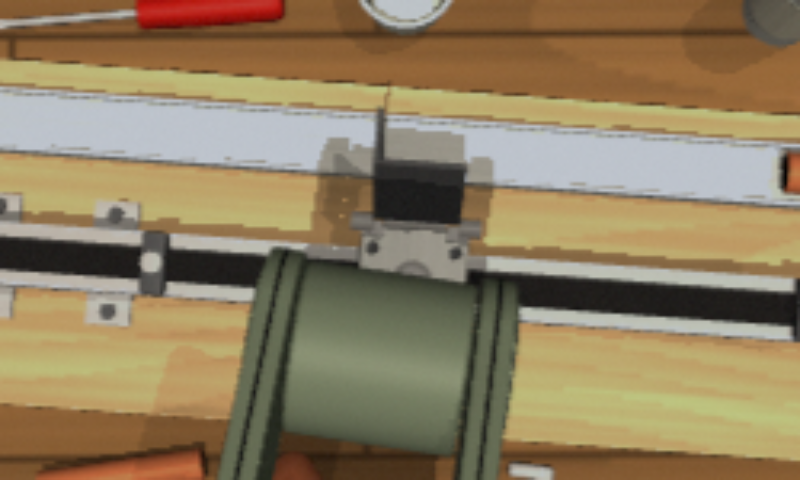

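The carriage is mid-rail, about 90 mm short of the far collar at (150,262), so this isn't the end stop. I'll probe the stop gently forwards and then backwards.

```bash
python3 - <<'E'
from h import *
b=sensors.read_state()["eef_pos"]; b=b+(0)*U
for i in range(1,9):
    r=ctrl.move_l(b+U*i,vel=12,threshold=8); s=st(f"+{i} {r}")
    if r or s["force"]@U<-9: break
E
```

```text
+1 False t13.22 along 152.9 across -0.7 z 102.2 F along -5.1 across 1.0 z 0.8 w 41.9
+2 False t13.47 along 153.2 across -0.7 z 102.1 F along -7.8 across 0.8 z 1.7 w 42.1
+3 False t13.72 along 153.5 across -0.7 z 102.1 F along -10.3 across -0.6 z 1.0 w 41.6
```

```bash
python3 - <<'E'
from h import *
b=K0+Z*103+U*152.5
ctrl.move_l(b-U*12,vel=40); st("back")
for i in range(13,30):
    r=ctrl.move_l(b-U*i,vel=12,threshold=8); s=st(f"-{i} {r}")
    if r or s["force"]@U>9: break
ctrl.move_l(sensors.read_state()["eef_pos"]*[1,1,0]+Z*103+U*6,vel=40); st("mid")
E
```

```text
back t14.25 along 140.6 across -0.2 z 102.9 F along -0.4 across -1.1 z 0.8 w 42.1
-13 False t14.50 along 139.7 across -0.0 z 103.0 F along 1.0 across -0.2 z -0.1 w 42.2
-14 False t14.75 along 138.5 across 0.0 z 103.0 F along 0.0 across -0.3 z 1.1 w 42.3
-15 False t15.00 along 137.5 across -0.0 z 103.0 F along 0.2 across -0.3 z 0.1 w 42.0
-16 False t15.25 along 136.5 across 0.0 z 103.0 F along 0.5 across -1.1 z 1.1 w 42.1
-17 False t15.50 along 135.4 across 0.0 z 103.0 F along 0.5 across 0.5 z 0.0 w 42.0
-18 False t15.75 along 134.4 across 0.0 z 103.0 F along 0.5 across -0.2 z 0.5 w 41.4
-19 False t16.00 along 133.6 across -0.0 z 103.0 F along 0.8 across 0.6 z 0.8 w 41.9
-20 False t16.25 along 132.8 across -0.0 z 103.0 F along 2.9 across 0.7 z 0.3 w 42.0
-21 False t16.50 along 132.1 across -0.0 z 103.0 F along 5.0 across 0.3 z 0.2 w 42.0
-22 False t16.75 along 131.6 across -0.0 z 103.0 F along 6.8 across 0.7 z -0.6 w 42.2
-23 False t17.00 along 131.3 across -0.0 z 102.9 F along 9.6 across 0.3 z 0.8 w 42.4
mid t17.34 along 137.0 across -0.0 z 103.0 F along 0.2 across 0.3 z -0.4 w 42.2
```

Seated: the carriage holds about 10 N both ways, and the two contact points are 19 mm apart, matching the 18 mm play. Next I'll lift off and fold the plate along its arc.

```bash
cat >> h.py <<'E'
def tcp(a,r=72): # closed fingertip's far lower corner on the plate at angle a
    return K0+U*143+E*(88+r*np.cos(a)-11)+Z*(74+r*np.sin(a)+2+25)
E
python3 - <<'E'
from h import *
ctrl.move_l(K0+Z*103+U*143,vel=40); st("centre")
ctrl.move_l(K0+Z*215+U*143,vel=120)
p,d=optics.grab_frame("top"); c=cloud("top",d)-K0
k=(c@U>110)&(c@U<180)&(c@E>80)&(c@E<200)&(c[...,2]>78)&(c[...,2]<180); q=c[k]
for z in(90,110,130,150,165):
    w=q[abs(q[:,2]-z)<6]; 
    if len(w): print(z,len(w),"across",np.percentile(w@E,[5,50,95]).round(1),"along",np.percentile(w@U,[5,50,95]).round(1))
ctrl.gripper_to(0)
ctrl.move_l(tcp(1.75)-E*15+Z*40,vel=120)
ctrl.move_l(tcp(1.75)-E*15,vel=80,threshold=8)
print(ctrl.move_l(tcp(1.5),vel=50,threshold=12)); st("a1.5")
E
```

```text
centre t17.63 along 143.0 across -0.0 z 103.0 F along -1.0 across -1.6 z -0.7 w 42.0
90 61 across [89.6 91.9 93.8] along [116.6 140.9 165.4]
110 72 across [ 96.1  98.2 100.2] along [117.4 142.3 167.4]
130 73 across [102.1 103.8 106.2] along [116.4 140.1 166.2]
150 97 across [108.  110.2 144.2] along [116.8 148.1 168.6]
165 96 across [112.8 115.2 118.2] along [116.2 142.  167.5]
False
a1.5 t21.26 along 143.0 across 81.9 z 172.6 F along 0.7 across 0.1 z 0.2 w 0.2
```

```bash
python3 - <<'E'
from h import *
ctrl.move_l(tcp(1.4),vel=30,threshold=12)
for a in np.arange(1.3,0.15,-0.1):
    r=ctrl.move_l(tcp(a),vel=40,threshold=15)
    s=st("a%.2f %s"%(a,r))
    if r or abs(s["force"][:]).max()>25: break
else:
    r=ctrl.move_l(tcp(0.2)-Z*22,vel=20,threshold=12); st("press %s"%r)
E
```

```text
a1.30 False t21.98 along 143.0 across 96.4 z 170.3 F along -0.2 across 0.1 z -1.1 w 0.3
a1.20 False t22.32 along 143.0 across 103.4 z 168.0 F along 0.5 across -0.4 z 0.3 w -0.0
a1.10 False t22.65 along 143.0 across 110.1 z 165.0 F along -0.4 across -0.1 z 0.3 w 0.0
a1.00 False t22.98 along 142.9 across 116.2 z 161.3 F along 0.1 across -0.1 z 0.7 w 0.0
a0.90 False t23.32 along 143.0 across 122.0 z 157.1 F along -0.0 across -0.3 z -0.2 w 0.1
a0.80 False t23.65 along 143.0 across 127.3 z 152.3 F along -0.4 across 0.1 z -0.1 w 0.4
a0.70 False t23.98 along 143.0 across 132.2 z 147.0 F along -0.8 across -0.4 z -0.5 w -0.1
a0.60 False t24.32 along 143.0 across 136.5 z 141.3 F along 0.1 across 0.2 z -0.7 w -0.2
a0.50 False t24.65 along 143.0 across 140.2 z 135.1 F along 0.4 across 0.4 z -0.2 w -0.3
a0.40 False t24.98 along 143.0 across 143.3 z 128.6 F along 1.2 across 0.5 z 0.3 w 0.0
a0.30 False t25.32 along 143.0 across 145.7 z 121.8 F along -0.7 across -0.4 z -0.0 w -0.1
a0.20 False t25.65 along 143.0 across 147.4 z 114.8 F along 0.1 across 0.7 z -0.2 w -0.1
press True t26.42 along 143.0 across 148.5 z 101.1 F along 0.3 across -1.6 z 5.5 w -0.2
```

```bash
python3 - <<'E'
from h import *
st()
p,d=optics.grab_frame("side"); cv2.imwrite("pics/s3.png",p[100:400,150:450,::-1].repeat(2,0).repeat(2,1))
E
```

```text
t26.42 along 143.0 across 148.5 z 101.1 F along 0.3 across -1.6 z 5.5 w -0.2
```

View pics/s3.png

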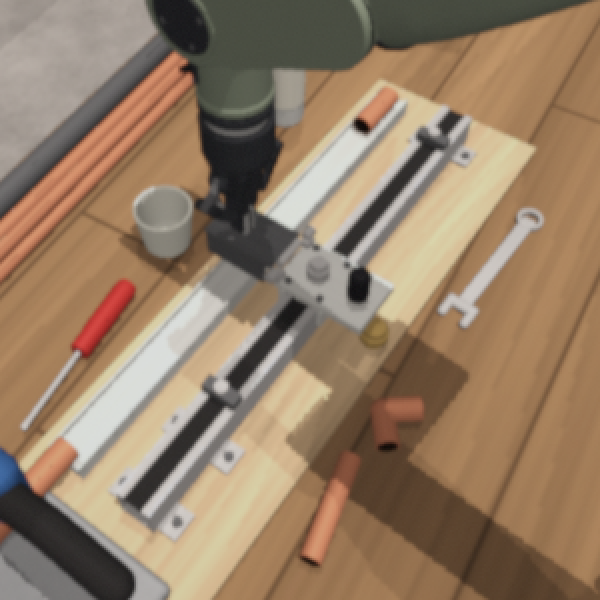

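The side view shows the plate folded flat at about (255,245) under the closed fingers. I'll press once more, retreat, and measure.

```bash
python3 - <<'E'
from h import *
b=sensors.read_state()["eef_pos"]
r=ctrl.move_l(b-Z*6,vel=10,threshold=15); st("press %s"%r)
ctrl.move_l(b+Z*100,vel=100); st("up")
ctrl.move_ptp(K0*[1,1,0]+U*-60-E*60+Z*330,ROT); st("away")
p,d=optics.grab_frame("top"); cv2.imwrite("pics/t4.png",cv2.resize(p[130:310,130:400,::-1],(780,520)))
c=cloud("top",d)-K0
k=(c@U>112)&(c@U<172)&(c[...,2]>60)&(c[...,2]<95)
for a in(100,115,130,145,160,172,178):
    w=c[k&(abs(c@E-a)<4)]; print(a,len(w),np.median(w,0)[2].round(1) if len(w) else "", np.percentile(w@U,[3,97]).round(1) if len(w) else "")
k=(c[...,2]>100)&(c[...,2]<112)&(abs(c@E)<20)&(abs(c@U-143)<30); print("knob",(c[k]@U).mean(),(c[k]@E).mean(),k.sum())
E
```

```text
press True t26.82 along 143.1 across 148.5 z 101.0 F along -0.0 across -1.2 z 4.5 w -0.1
up t27.98 along 143.0 across 147.8 z 200.0 F along 0.3 across 0.0 z -0.5 w 0.0
away t29.18 along -59.6 across -59.7 z 329.4 F along 0.1 across 0.1 z -0.7 w 0.1
100 104 75.1 [114.8 167.9]
115 105 75.7 [115.8 168.9]
130 105 75.1 [114.6 167.9]
145 104 75.4 [115.9 167.6]
160 102 75.2 [114.7 168.2]
172 102 75.3 [117.2 167.5]
178 100 75.4 [115.9 167.7]
knob 141.58952315156975 0.6557081187676507 107
```

View pics/t4.png

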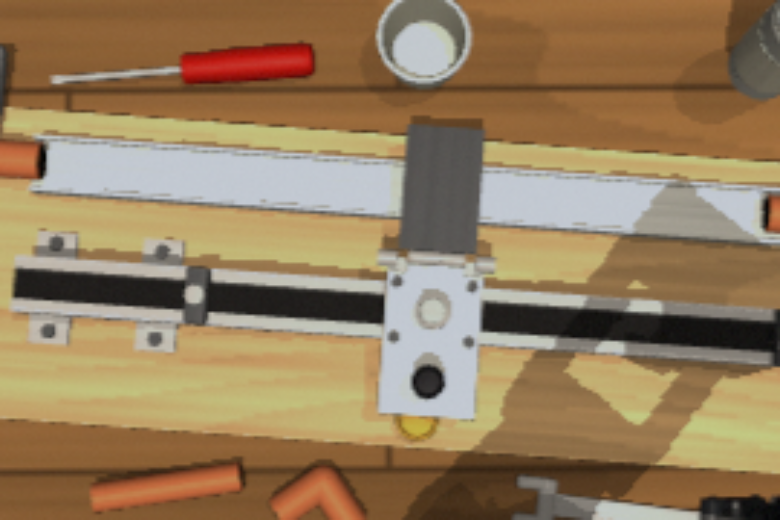

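The top view shows the plate flat across the channel at about (442,187), level at 75 mm along its whole length. The carriage hasn't moved since it seated, and the loose items are undisturbed. The gripper is clear of everything.

```bash
python3 -c "
from plant import ctrl; print(ctrl.finish_job())"
```

```text
the job is handed in; nothing more can be done
None
```

Job handed in at about 29 s of the 64 s allowed: the carriage is seated in the detent notch (it held about 10 N both ways), the stop plate is folded flat over the tube channel, and the loose items looked undisturbed in the final camera view.

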